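# Push a row of heel blanks home in the lining-up jig

## Task

Pick up the straightedge by its wooden grip and with it slide all four heel blanks together along the jig's bed against the loose stop bar, and all of it on until the bar is fully home, flat against the back rail; feel for that and keep them pressed there with a steady, level push of about 16 N for about a second (over 20 N bruises the blanks). Then lay the straightedge back flat, upright on the middle of its cork mat, leaving the bar home and the four blanks flat on the bed, all touching it with their round ends and with their straight edges in one line. Touch the blanks and the bar with nothing but the straightedge, and leave the other things on the bench alone.

Things in the scene. Friction and masses are not known exactly. Their poses are not given: they have to be found in the camera images.
- jig: Jig fixed to the bench: steel bed 240 (x) x 270 (y) x 12 mm, origin at the centre of its underside. +x points from the open front to the back. A low cheek along each side (y = +-125 to +-135 mm, top at z = 24 mm). Across its back sits an aluminium back rail, top at z = 36 mm, clamped with its front face anywhere from x = 82 to 106 mm: not measured, feel for it. Behind the jig: a hammer and a glue jar.
- bar_face (a point): Centre of the front face (looking to the jig's -x) of the stop bar: a loose steel bar lying across the bed, 20 (x) x 240 (y) x 18 (z) mm, 500 g, guided by the cheeks with 5 mm play each side. Axes as the jig's at yaw 0; the point is 9 mm above the bed. It starts clear of the back rail and is fully home when its back face (20 mm behind this point) lies flat against the rail.
- straightedge_grip (a point): Grip point, 52 mm above the underside. Aluminium bar 18 (x) x 200 (y) x 26 (z) mm, 300 g, with a dark wooden grip 24 (x) x 80 (y) mm centred on top, from 26 to 71 mm up. y along its length, z up; its long faces, alike, at x = +-9 mm. Best gripped across the 24 mm, so that it cannot turn. While pushing keep its underside 3 to 8 mm off the bed; bearing down on bed or blanks wastes push.
- mat: Cork mat 90 (x) x 250 (y) x 3 mm fixed to the bench, the straightedge's resting place, to the left or right of the jig. Origin at the centre of its underside.
- blank0_mid (a point): Heel blank 1 of four, alike: a pale wooden D-shaped plate lying on the jig's bed, 50 mm long (x) x 44 mm wide (y) x 16 mm thick, 40 g. The point is its centre, half-way up: its round end (radius 22 mm) reaches 25 mm ahead (+x), towards the stop bar, and its straight edge lies 25 mm behind (-x), towards the open front.
- blank1_mid (a point): Heel blank 2 of four, alike: a pale wooden D-shaped plate lying on the jig's bed, 50 mm long (x) x 44 mm wide (y) x 16 mm thick, 40 g. The point is its centre, half-way up: its round end (radius 22 mm) reaches 25 mm ahead (+x), towards the stop bar, and its straight edge lies 25 mm behind (-x), towards the open front.
- blank2_mid (a point): Heel blank 3 of four, alike: a pale wooden D-shaped plate lying on the jig's bed, 50 mm long (x) x 44 mm wide (y) x 16 mm thick, 40 g. The point is its centre, half-way up: its round end (radius 22 mm) reaches 25 mm ahead (+x), towards the stop bar, and its straight edge lies 25 mm behind (-x), towards the open front.
- blank3_mid (a point): Heel blank 4 of four, alike: a pale wooden D-shaped plate lying on the jig's bed, 50 mm long (x) x 44 mm wide (y) x 16 mm thick, 40 g. The point is its centre, half-way up: its round end (radius 22 mm) reaches 25 mm ahead (+x), towards the stop bar, and its straight edge lies 25 mm behind (-x), towards the open front.
- tack_tin: Bystander: small open steel tack tin, 68 mm across, 28 mm high; origin under its centre.
- tall_heel: Bystander: turned wooden heel, up to 52 mm across, 57 mm high; origin under its centre.
- brush: Bystander: small brush lying near the robot's left front.
Not all that is in view belongs to the job. Leave any orange look-alike of the part that bears bar_face alone.

How it is judged:
On the way, in this order (a step that is already met when the one before it is completed fails the run):
1. the straightedge is lifted clear of its mat (height (world z) of straightedge_grip above 0.075 m and contact force between the fingers and straightedge above 1 N), for 0.2 s.
2. the stop bar lies fully home against the back rail and is kept pressed on it with more than 5 N for 0.6 s (x of bar_face in the frame of back_rail above -0.0295 m and angle between the x axis of bar_face and the x axis of jig, either way round below 0.04 rad and contact force between stop_bar and back_rail above 5 N), for 0.6 s.
At the end, for the whole second after the job is handed in: Stop bar within 2.5 mm of the back rail, square within 0.04 rad; each blank flat on the bed, round end within 3.5 mm of the bar, straight edge parallel to the bar within 0.07 rad; straightedge upright on the mat, its middle within 35 mm of the mat's, let go and still (x of bar_face in the frame of back_rail above -0.0295 m and angle between the x axis of bar_face and the x axis of jig, either way round below 0.04 rad and x of each of blank0_mid, blank1_mid, blank2_mid, blank3_mid in the frame of bar_face above -0.0285 m and angle between the x axis of each of blank0_mid, blank1_mid, blank2_mid, blank3_mid and the x axis of bar_face, either way round below 0.07 rad and angle between each of blank0_mid, blank1_mid, blank2_mid, blank3_mid's own z axis and vertical below 0.08 rad and z of each of blank0_mid, blank1_mid, blank2_mid, blank3_mid in the frame of jig below 0.024 m and horizontal distance between straightedge_grip and mat below 0.035 m and angle between straightedge_grip's own z axis and vertical below 0.1 rad and height (world z) of straightedge_grip below 0.058 m and linear speed of straightedge below 0.01 m/s); the robot touches nothing.
It fails at once if the stop bar is pressed on the back rail with more than 20 N (contact force between stop_bar and back_rail above 20 N).
It fails at once if the robot itself touches a blank or the stop bar (contact force between any of the arm, the fingers and stop_bar above 0.5 N or contact force between any of the arm, the fingers and blank0 above 0.5 N or contact force between any of the arm, the fingers and blank1 above 0.5 N or contact force between any of the arm, the fingers and blank2 above 0.5 N or contact force between any of the arm, the fingers and blank3 above 0.5 N).
It fails at once if a bystander on the bench is moved by more than 15 mm (distance of any of tack_tin, tall_heel, glue_jar, hammer, brush from where it was at the start of the episode above 0.015 m).
It also fails if it takes over 67 s, if anything falls off the work surface, if the arm or the gripper's body presses on something with over 40 N, if the wrist force passes 120 N, or if a joint passes its speed limit or range.

## Robot

A 7-joint arm with a two-finger parallel gripper is mounted at the origin on the work surface. World frame = base frame: x ahead of the robot, y to its left, z up, the work surface at z = 0. Lengths are in m, angles in rad, forces in N, time in s.
With the tool pointing down it reaches from about 0.4 to 0.85 m from the base axis. Payload 4.5 kg.
Tool frame: the origin (TCP) lies on the mounting face of the last link; the fingertips stand 166 mm ahead of it and the grasp point (between the pads) lies 147 mm ahead of it; z points along the fingers, y is the direction in which the jaws open and shut (so a half turn about z gives the same grasp; the last joint's range is limited). The gripper opens to 88 mm and grips with 3 to 60 N. Pads are 18 mm wide; open, the fingers measure 123 mm over their backs; the gripper's body (75 mm by 187 mm) begins 45 mm behind the grasp point.
Start: joints at [1.278, 0.689, -0.195, 1.565, 0.157, 0.902, -0.215], TCP at [0.201, -0.592, 0.405] pointing down, gripper open.
Joint ranges: [-3.01, 3.01], [-0.46, 2.08], [-1.47, 1.51], [0.13, 2.56], [-1, 4.14], [0.04, 2.09], [-2.66, 2.66]. Speed limits (rad/s): [2.57, 2.57, 3.14, 3.14, 3.14, 3.14, 3.14].

## Interface

Orientations are given as a unit quaternion [x, y, z, w].
In Python, from workcell import * gives the robot as it stands.
- The arm moves only by the tool step_arm, never from a script. Its argument "increments" is a list of rows, each an object of numbers: "wx", "wy", "wz": the turn, a rotation vector about the tool's x, y, z in rad; "tx", "ty", "tz": the shift along the tool's x, y, z in m; "fingers": the closure, from 0 (fully open) to 1 (shut). A call has 1 to 10 rows; each row is the pose to reach, as a shift and turn from the pose commanded when the call began, along the tool's axes at that moment; what a row does not reach only later rows make up. A row lasts 1/10 s, in which the tool goes at most 50 mm and 8.59 degrees, less where a joint would pass 70% of its speed; a pose out of reach is approached as far as the arm can. A call with a gripper value outside its range is refused whole. The fingers move at their own pace and stop on an object; the grip force is fixed at half the most. Time passes only in rows, so rows that repeat a pose let the fingers close. It gives the time, the measured TCP pose, the force and the opening at its end, in the units of the state.
- state(): the state, without advancing time (a new reading comes with each control period).
- get_image(name): name is "side" or "top" or "wrist"; returns the picture (420x560x3 uint8, blue, green, red); there is no depth.
- calibration(name): a dict with "fx", "fy", "cx", "cy" (pixels), "D" ([k1, k2, p1, p2, k3] as OpenCV has them; the pictures are not rectified), "R" (3x3) and "t" (3): a world point X has camera coordinates R X + t; the wrist camera has in their place "tool_from_camera" (4x4, takes a point from camera to tool coordinates, whose origin is the TCP and whose axes are the flange's). Camera axes: x right, y down, z forward; pixel columns grow to the right and rows downward; lengths in m; the calibration is good to about 2 mm. A picture is of the moment at which its call begins: read the wrist's pose just before it. calibration takes no time and is no camera call.
- hand_in(): hands the job in, once; it reports no verdict.
The state is a dict: "time_s": time; "q": joint angles; "qvel": joint speeds; "joint_efforts": joint torques, N m; "tcp_pos": TCP position; "eef_rot": TCP orientation; "wrist_force": force on the tool from outside, world axes, zero at the start; "torque": the same for the moment, N m; "gripper_width": opening from 0.0 (shut) to 1.0 (fully open).
Only numpy, scipy, OpenCV 4.12 (cv2) and the standard library are available. Lean on these libraries where they do the work, as an engineer would, in place of code of your own. Each camera call takes 0.05 s, during which the arm holds its last target. There are 200 camera calls.

## Working session

There is one attempt and no reset: what is moved stays moved. The work goes in short steps, Python scripts to look and compute and a tool call to move; the robot and the scene stay as the last step left them, time stands still between calls to the robot, and variables do not carry over. Pictures are saved under pics/ and viewed, about 8 in all and at most 12, crops included, and the job is handed in when it is done.

Besides the shell and the picture viewer there is one more tool, called in YAML: its name, and indented under it one key for each argument. step_arm: Moves the arm, as the interface text tells. Its arguments: {"type":"object","properties":{"increments":{"type":"array","items":{"type":"object","properties":{"wx":{"type":"number"},"wy":{"type":"number"},"wz":{"type":"number"},"tx":{"type":"number"},"ty":{"type":"number"},"tz":{"type":"number"},"fingers":{"type":"number"}}}}},"required":["increments"]}

```bash
ls; mkdir -p pics; python3 - <<'E'
from workcell import *
import cv2,json
s=state();print(s)
for n in("top","side","wrist"):
    c=calibration(n);print(n,c)
    cv2.imwrite(f"pics/{n}0.png",get_image(n))
E
```

```text
pics
{'time_s': 0.0, 'q': array([ 1.27776122,  0.69000682, -0.19448385,  1.56631827,  0.15730138,
        0.90251104, -0.21510458]), 'qvel': array([ 0.0001042 ,  0.00071764,  0.0004152 , -0.00071807,  0.00057833,
       -0.00026993,  0.00140582]), 'joint_efforts': array([ 1.31958059e-04, -5.27563548e+01, -1.26680341e+00, -1.53425771e+01,
       -5.26506139e-02,  6.45919194e-03,  1.07069495e-04]), 'tcp_pos': array([ 0.20051243, -0.59162468,  0.40390161]), 'eef_rot': array([ 9.86672203e-01,  1.62717869e-01, -2.25767472e-04, -8.98910744e-04]), 'wrist_force': array([0.44293749, 0.09357616, 0.31832377]), 'torque': array([-0.00180702,  0.02050491,  0.00147264]), 'gripper_width': 0.9975827332093792}
top {'fx': 447.4383791528428, 'fy': 447.4383791528428, 'cx': 277.0510652664393, 'cy': 196.50753860168683, 'D': array([-0.09347859,  0.        ,  0.        ,  0.        ,  0.        ]), 'R': array([[ 0.01563741, -0.99982247,  0.01051184],
       [-0.99360706, -0.01671405, -0.11164964],
       [ 0.11180552, -0.00869872, -0.99369203]]), 't': array([-0.01960257,  0.46353054,  1.05153589])}
side {'fx
[... 222 characters left out ...]
2],
       [-0.22663896,  0.51020103, -0.82965637],
       [ 0.36502705, -0.7452419 , -0.55800516]]), 't': array([0.40291544, 0.16165562, 1.18815398])}
wrist {'fx': 337.9582275987691, 'fy': 337.9582275987691, 'cx': 281.8174504889731, 'cy': 210.92260067642886, 'D': array([-0.01503927,  0.        ,  0.        ,  0.        ,  0.        ]), 'tool_from_camera': array([[ 7.87623067e-04, -9.61645195e-01, -2.74295275e-01,
         7.05521507e-02],
       [ 9.99998717e-01,  1.13994669e-03, -1.12507298e-03,
        -5.28143097e-04],
       [ 1.39460302e-03, -2.74294037e-01,  9.61644860e-01,
         1.99885789e-02],
       [ 0.00000000e+00,  0.00000000e+00,  0.00000000e+00,
         1.00000000e+00]])}
```

View pics/top0.png

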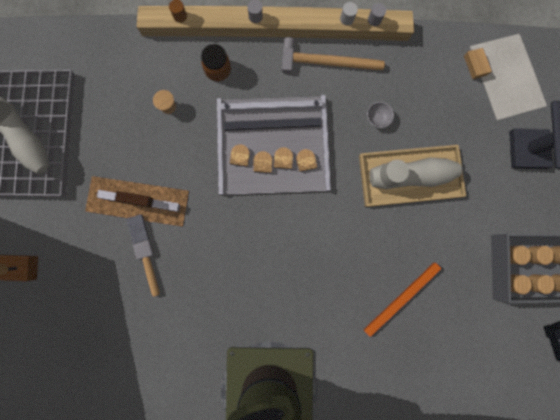

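View pics/side0.png

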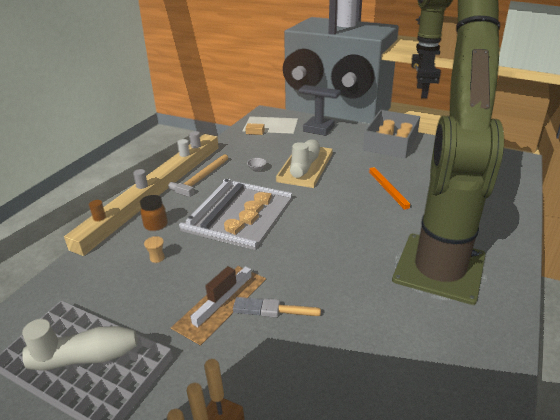

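The top view shows the jig at (218–330, 97–195) with blanks at (240,155), (263,162), (284,158) and (306,159). The bar is at row ~120, the straightedge lies on its mat at (137,201), and the orange decoy is at (403,299). Next I'll crop and enlarge this.

```bash
cat > h.py <<'E'
from workcell import *
import cv2,numpy as np
def ray(n,uv,z):
    c=calibration(n);K=np.array([[c['fx'],0,c['cx']],[0,c['fy'],c['cy']],[0,0,1]])
    if n=="wrist":
        from scipy.spatial.transform import Rotation as Ro
        s=state();T=c['tool_from_camera'];Rt=Ro.from_quat(s['eef_rot']).as_matrix()
        Rw=Rt@T[:3,:3];o=s['tcp_pos']+Rt@T[:3,3]
    else: Rw=c['R'].T;o=-Rw@c['t']
    p=cv2.undistortPoints(np.array(uv,float).reshape(-1,1,2),K,np.array(c['D'])).reshape(-1,2)
    d=np.c_[p,np.ones(len(p))]@Rw.T
    return o+d*((z-o[2])/d[:,2])[:,None]
def project(n,X):
    c=calibration(n);K=np.array([[c['fx'],0,c['cx']],[0,c['fy'],c['cy']],[0,0,1]])
    return cv2.projectPoints(np.array(X,float),cv2.Rodrigues(np.array(c['R']))[0],np.array(c['t']),K,np.array(c['D']))[0].reshape(-1,2)
E
python3 - <<'E'
import cv2,numpy as np
a=cv2.imread("pics/top0.png")
b=cv2.resize(a[85:220,80:340],None,fx=3,fy=3,interpolation=cv2.INTER_CUBIC);b=cv2.convertScaleAbs(b,alpha=1.6)
cv2.imwrite("pics/topc.png",b)
from h import *
print(ray("top",[[218,98],[328,97],[330,194],[220,195]],.024)[:,:2])
print(ray("top",[[93,178],[188,186],[184,225],[87,215]],.003)[:,:2])
print(ray("top",[[97,195],[179,207],[137,201]],.026)[:,:2])
E
```

```text
[[ 0.70800522  0.13857931]
 [ 0.71576153 -0.13519873]
 [ 0.47228308 -0.14016587]
 [ 0.46536493  0.12569029]]
[[0.5052332  0.4489628 ]
 [0.48880465 0.20814623]
 [0.39236323 0.21441578]
 [0.41228109 0.45853922]]
[[0.46011046 0.42674955]
 [0.43440614 0.22357287]
 [0.44715239 0.32669715]]
```

View pics/topc.png

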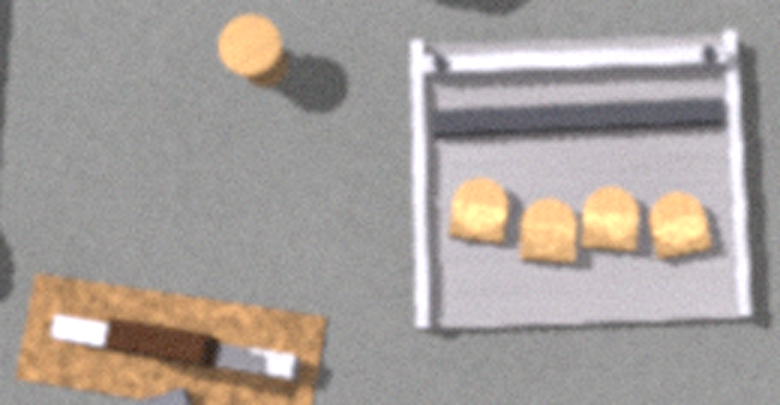

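step_arm:
  increments:
    - {"tx": 0.037, "ty": -0.032, "wz": -0.11}
    - {"tx": 0.074, "ty": -0.064, "wz": -0.22}
    - {"tx": 0.111, "ty": -0.096, "wz": -0.34}
    - {"tx": 0.148, "ty": -0.128, "wz": -0.45}
    - {"tx": 0.185, "ty": -0.16, "wz": -0.56}
    - {"tx": 0.222, "ty": -0.192, "wz": -0.67}
    - {"tx": 0.259, "ty": -0.224, "wz": -0.79}
    - {"tx": 0.296, "ty": -0.256, "wz": -0.9}
    - {"tx": 0.333, "ty": -0.288, "wz": -1.0}
    - {"tx": 0.37, "ty": -0.32, "wz": -1.118}

```text
invalid input
```

step_arm:
  increments:
    - {"tx": 0.037, "ty": -0.032, "tz": 0, "wx": 0, "wy": 0, "wz": -0.11, "fingers": 0}
    - {"tx": 0.074, "ty": -0.064, "tz": 0, "wx": 0, "wy": 0, "wz": -0.22, "fingers": 0}
    - {"tx": 0.111, "ty": -0.096, "tz": 0, "wx": 0, "wy": 0, "wz": -0.34, "fingers": 0}
    - {"tx": 0.148, "ty": -0.128, "tz": 0, "wx": 0, "wy": 0, "wz": -0.45, "fingers": 0}
    - {"tx": 0.185, "ty": -0.16, "tz": 0, "wx": 0, "wy": 0, "wz": -0.56, "fingers": 0}
    - {"tx": 0.222, "ty": -0.192, "tz": 0, "wx": 0, "wy": 0, "wz": -0.67, "fingers": 0}
    - {"tx": 0.259, "ty": -0.224, "tz": 0, "wx": 0, "wy": 0, "wz": -0.79, "fingers": 0}
    - {"tx": 0.296, "ty": -0.256, "tz": 0, "wx": 0, "wy": 0, "wz": -0.9, "fingers": 0}
    - {"tx": 0.333, "ty": -0.288, "tz": 0, "wx": 0, "wy": 0, "wz": -1.0, "fingers": 0}
    - {"tx": 0.37, "ty": -0.32, "tz": 0, "wx": 0, "wy": 0, "wz": -1.118, "fingers": 0}

```text
time_s: 1.15
tcp_pos: [0.4489, -0.1684, 0.4047]
eef_rot: [0.749, 0.663, -0.0, 0.0]
wrist_force: [1.0, -0.8, 0.1]
gripper_width: 1.001
```

step_arm:
  increments:
    - {"tx": 0.044, "ty": 0.019, "tz": -0.003, "wx": 0, "wy": 0, "wz": 0, "fingers": 0}
    - {"tx": 0.088, "ty": 0.038, "tz": -0.006, "wx": 0, "wy": 0, "wz": 0, "fingers": 0}
    - {"tx": 0.132, "ty": 0.057, "tz": -0.009, "wx": 0, "wy": 0, "wz": 0, "fingers": 0}
    - {"tx": 0.176, "ty": 0.076, "tz": -0.012, "wx": 0, "wy": 0, "wz": 0, "fingers": 0}
    - {"tx": 0.221, "ty": 0.095, "tz": -0.015, "wx": 0, "wy": 0, "wz": 0, "fingers": 0}
    - {"tx": 0.221, "ty": 0.095, "tz": -0.015, "wx": 0, "wy": 0, "wz": 0, "fingers": 0}
    - {"tx": 0.221, "ty": 0.095, "tz": -0.015, "wx": 0, "wy": 0, "wz": 0, "fingers": 0}

```text
time_s: 1.85
tcp_pos: [0.5704, 0.0385, 0.4193]
eef_rot: [0.749, 0.662, -0.0, -0.0]
wrist_force: [0.4, -0.5, -0.5]
gripper_width: 1.002
```

```bash
python3 - <<'E'
from h import *
import json
s=state();print(s['tcp_pos'],s['eef_rot'],s['wrist_force'])
im=get_image("wrist");cv2.imwrite("pics/w1.png",im)
E
```

```text
[0.57038877 0.03848678 0.41932264] [ 7.49300414e-01  6.62230167e-01 -2.19051482e-04 -2.19736809e-04] [ 0.37954158 -0.49618822 -0.45290553]
```

View pics/w1.png

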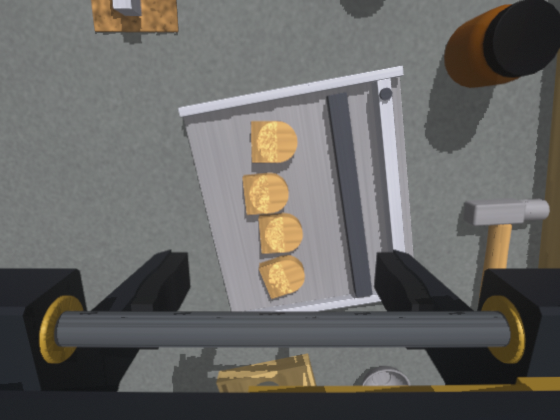

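The wrist view shows the whole jig, with the bar (328–370, 95–297), the rail (378–412, 78–300) and blanks at (274,142), (267,194), (282,234) and (283,275). All the straight edges face left.

```bash
python3 - <<'E'
from h import *
im=cv2.imread("pics/w1.png");hsv=cv2.cvtColor(im,cv2.COLOR_BGR2HSV)
m=cv2.inRange(hsv,(8,90,90),(30,255,255));m[:100]=0;m[310:]=0;m[:,:200]=0;m[:,330:]=0
m=cv2.morphologyEx(m,cv2.MORPH_OPEN,np.ones((5,5)))
for c in cv2.findContours(m,0,2)[0]:
    if cv2.contourArea(c)<400: continue
    p=ray("wrist",c[:,0],.026)
    xy=(p[:,:2]-[.59,0])
    print(len(c),"ctr",(p.min(0)+p.max(0))[:2]/2,"ext",np.ptp(p,axis=0)[:2],"y",p[:,1].min(),p[:,1].max(),"xmin",p[:,0].min())
def ang(n,pts,z):
    p=ray("wrist",pts,z)[:,:2];d=p[1]-p[0];print(n,p.round(4).tolist(),"yaw",np.arctan2(d[0],-d[1]) if abs(d[1])>abs(d[0]) else np.arctan2(d[1],d[0]))
ang("cheekL outer",[[180,110],[402,68]],.024)
ang("rail front top",[[377,82],[392,250]],.036)
ang("bar front top",[[328,97],[355,297]],.030)
ang("bed front",[[186,122],[232,310]],.012)
ang("mat near edge",[[95,32],[178,32]],.003)
ang("cheekR far",[[272,311],[375,302]],.012)
im=cv2.imread("pics/top0.png");hsv=cv2.cvtColor(im,cv2.COLOR_BGR2HSV)
m=cv2.inRange(hsv,(0,70,25),(25,255,255));m[:170]=0;m[232:]=0;m[:,:80]=0;m[:,195:]=0
m=cv2.morphologyEx(m,cv2.MORPH_CLOSE,np.ones((17,17)));m=cv2.morphologyEx(m,cv2.MORPH_OPEN,np.ones((9,9)))
c=max(cv2.findContours(m,0,2)[0],key=cv2.contourArea);q=ray("top",c[:,0],.003)[:,:2].astype(np.float32)
print("mat",cv2.minAreaRect(q))
g=im[170:232,80:195].max(2).astype(int)
ys,xs=np.where((g>115)&(hsv[170:232,80:195,1]<70)&(np.arange(170,232)[:,None]<213)); p=ray("top",np.c_[xs+80,ys+170],.026)[:,:2].astype(np.float32)
k=(p[:,1]>.2)&(p[:,1]<.45);print("edge",k.sum(),cv2.minAreaRect(p[k]))
d=cv2.inRange(hsv,(0,60,0),(20,255,75));d[:185]=0;d[215:]=0;d[:,:110]=0;d[:,160:]=0
p=ray("top",cv2.findNonZero(d)[:,0],.071)[:,:2].astype(np.float32);print("grip",len(p),cv2.minAreaRect(p))
E
```

```text
72 ctr [ 0.5549241  -0.08049067] ext [0.05197756 0.05418862] y -0.1075849811136114 -0.05339635734026554 xmin 0.5289353248968199
85 ctr [ 0.55424621 -0.00073785] ext [0.06024151 0.09706476] y -0.04927023032898595 0.04779452474130778 xmin 0.5241254544903381
41 ctr [0.56484186 0.08049825] ext [0.05106335 0.04614718] y 0.057424663070492495 0.10357184372380826 xmin 0.5393101889514254
cheekL outer [[0.4709, 0.1255], [0.7072, 0.1379]] yaw 0.05238199995126758
rail front top [[0.6775, 0.1268], [0.6858, -0.0582]] yaw 0.04496048598233296
bar front top [[0.6278, 0.1187], [0.6403, -0.1176]] yaw 0.05276444604096527
bed front [[0.4715, 0.1127], [0.4831, -0.1276]] yaw 0.04821958913315364
mat near edge [[0.3908, 0.2169], [0.479, 0.2052]] yaw -0.13179547635345132
cheekR far [[0.5346, -0.1355], [0.6686, -0.1391]] yaw -0.0266080770422762
mat ((0.4503267705440521, 0.3357243537902832), (0.24979591369628906, 0.09033790230751038), 82.34878540039062)
edge 262 ((0.4498918354511261, 0.3281753957271576), (0.20396429300308228, 0.022034883499145508), 81.39039611816406)
grip 397 ((0.4442667067050934, 0.3104844093322754), (0.10771148651838303, 0.029579345136880875), 76.07959747314453)
```

step_arm:
  increments:
    - {"tx": 0.039, "ty": -0.022, "tz": 0.013, "wx": 0, "wy": 0, "wz": 0.017, "fingers": 0}
    - {"tx": 0.078, "ty": -0.045, "tz": 0.026, "wx": 0, "wy": 0, "wz": 0.017, "fingers": 0}
    - {"tx": 0.117, "ty": -0.067, "tz": 0.039, "wx": 0, "wy": 0, "wz": 0.017, "fingers": 0}
    - {"tx": 0.156, "ty": -0.09, "tz": 0.052, "wx": 0, "wy": 0, "wz": 0.017, "fingers": 0}
    - {"tx": 0.195, "ty": -0.112, "tz": 0.065, "wx": 0, "wy": 0, "wz": 0.017, "fingers": 0}
    - {"tx": 0.234, "ty": -0.134, "tz": 0.078, "wx": 0, "wy": 0, "wz": 0.017, "fingers": 0}
    - {"tx": 0.271, "ty": -0.156, "tz": 0.09, "wx": 0, "wy": 0, "wz": 0.017, "fingers": 0}
    - {"tx": 0.271, "ty": -0.156, "tz": 0.09, "wx": 0, "wy": 0, "wz": 0.017, "fingers": 0}
    - {"tx": 0.271, "ty": -0.156, "tz": 0.09, "wx": 0, "wy": 0, "wz": 0.017, "fingers": 0}

```text
time_s: 2.8
tcp_pos: [0.4495, 0.3248, 0.3293]
eef_rot: [0.756, 0.655, -0.001, 0.001]
wrist_force: [0.1, 0.1, -0.3]
gripper_width: 1.0
```

```bash
python3 - <<'E'
from h import *
s=state();print(s['tcp_pos'],s['eef_rot'],s['wrist_force'],s['q'])
im=get_image("wrist");cv2.imwrite("pics/w2.png",im)
E
```

```text
[0.44951886 0.32475763 0.32930778] [ 7.55763474e-01  6.54843830e-01 -9.36199184e-04  5.03130731e-04] [ 0.07102067  0.14061324 -0.26092007] [-0.5009268   0.71772455 -0.34945735  1.84738025  0.38528707  0.64537291
 -1.22544785]
```

View pics/w2.png

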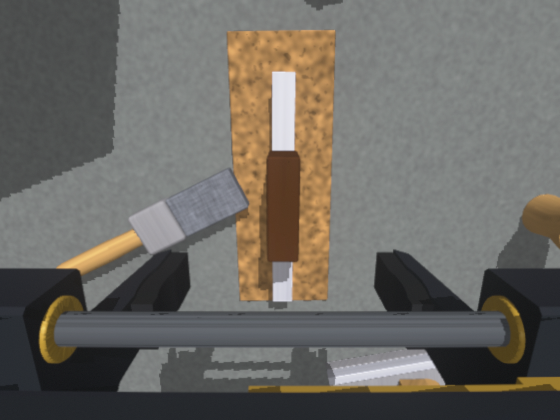

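The wrist view shows the straightedge from (284,72) to (283,300) with its grip at (267–299, 151–262). The brush tip at (248,205) overlaps the mat's left edge, so I'll check the brush's height before descending and measure the grip accurately.

```bash
python3 - <<'E'
from h import *
import math
def ln(n,pts,z):
    p=ray("wrist",pts,z)[:,:2];d=p[0]-p[1];print(n,p.round(4).tolist(),"mid",p.mean(0).round(4),"yaw",round(-math.atan2(d[0],d[1]),4),"len",round(np.hypot(*d),4))
ln("bar axis z29",[[283.5,72],[283,300]],.029)
ln("grip axis z74 far end",[[283.5,152],[282.5,261]],.074)
ln("mat long L",[[228,31],[240,300]],.003);ln("mat long R",[[335,31],[328,300]],.003)
for z in(.003,.02,.035): print(z,ray("wrist",[[232,170],[248,205],[162,199],[185,250]],z)[:,:2].round(3).tolist())
a=cv2.imread("pics/side0.png");cv2.imwrite("pics/sc.png",cv2.resize(a[255:345,165:335],None,fx=4,fy=4,interpolation=cv2.INTER_CUBIC))
E
```

```text
bar axis z29 [[0.4663, 0.4248], [0.4375, 0.2284]] mid [0.4519 0.3266] yaw -0.1456 len 0.1985
grip axis z74 far end [[0.4579, 0.3688], [0.4455, 0.288]] mid [0.4517 0.3284] yaw -0.1525 len 0.0818
mat long L [[0.4262, 0.4655], [0.3919, 0.2194]] mid [0.409  0.3424] yaw -0.1386 len 0.2485
mat long R [[0.5132, 0.4528], [0.4809, 0.2064]] mid [0.497  0.3296] yaw -0.1305 len 0.2485
0.003 [[0.408, 0.352], [0.417, 0.317], [0.339, 0.335], [0.348, 0.281]]
0.02 [[0.411, 0.354], [0.42, 0.321], [0.345, 0.338], [0.355, 0.288]]
0.035 [[0.414, 0.356], [0.422, 0.325], [0.351, 0.341], [0.36, 0.293]]
```

View pics/sc.png

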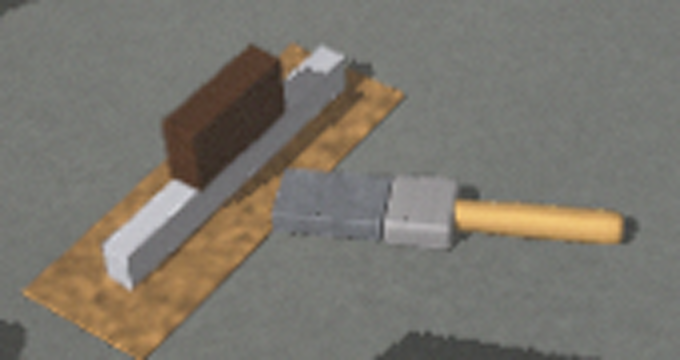

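The brush is about 20 mm high and my fingertips will stop at 34 mm, so it's clear. Descending.

step_arm:
  increments:
    - {"tx": 0.003, "ty": 0.002, "tz": 0.03, "wx": 0, "wy": 0, "wz": 0.005, "fingers": 0.3}
    - {"tx": 0.003, "ty": 0.002, "tz": 0.06, "wx": 0, "wy": 0, "wz": 0.005, "fingers": 0.3}
    - {"tx": 0.003, "ty": 0.002, "tz": 0.09, "wx": 0, "wy": 0, "wz": 0.005, "fingers": 0.3}
    - {"tx": 0.003, "ty": 0.002, "tz": 0.11, "wx": 0, "wy": 0, "wz": 0.005, "fingers": 0.3}
    - {"tx": 0.003, "ty": 0.002, "tz": 0.129, "wx": 0, "wy": 0, "wz": 0.005, "fingers": 0.3}
    - {"tx": 0.003, "ty": 0.002, "tz": 0.129, "wx": 0, "wy": 0, "wz": 0.005, "fingers": 0.3}
    - {"tx": 0.003, "ty": 0.002, "tz": 0.129, "wx": 0, "wy": 0, "wz": 0.005, "fingers": 0.3}

```text
time_s: 3.55
tcp_pos: [0.4532, 0.3266, 0.2012]
eef_rot: [0.758, 0.652, -0.0, 0.001]
wrist_force: [-0.0, 0.7, 1.0]
gripper_width: 0.702
```

step_arm:
  increments:
    - {"tx": 0, "ty": 0, "tz": 0, "wx": 0, "wy": 0, "wz": 0, "fingers": 1}
    - {"tx": 0, "ty": 0, "tz": 0, "wx": 0, "wy": 0, "wz": 0, "fingers": 1}
    - {"tx": 0, "ty": 0, "tz": 0, "wx": 0, "wy": 0, "wz": 0, "fingers": 1}
    - {"tx": 0, "ty": 0, "tz": 0, "wx": 0, "wy": 0, "wz": 0, "fingers": 1}
    - {"tx": 0, "ty": 0, "tz": 0, "wx": 0, "wy": 0, "wz": 0, "fingers": 1}
    - {"tx": 0, "ty": 0, "tz": 0, "wx": 0, "wy": 0, "wz": 0, "fingers": 1}
    - {"tx": 0, "ty": 0, "tz": 0, "wx": 0, "wy": 0, "wz": 0, "fingers": 1}
    - {"tx": 0, "ty": 0, "tz": 0, "wx": 0, "wy": 0, "wz": 0, "fingers": 1}

```text
time_s: 4.35
tcp_pos: [0.452, 0.3285, 0.2009]
eef_rot: [0.757, 0.653, 0.0, 0.0]
wrist_force: [-1.5, -0.3, 4.2]
gripper_width: 0.269
```

step_arm:
  increments:
    - {"tx": 0, "ty": 0, "tz": -0.03, "wx": 0, "wy": 0, "wz": 0, "fingers": 1}
    - {"tx": 0, "ty": 0, "tz": -0.07, "wx": 0, "wy": 0, "wz": 0, "fingers": 1}
    - {"tx": 0, "ty": 0, "tz": -0.1, "wx": 0, "wy": 0, "wz": 0, "fingers": 1}
    - {"tx": -0.04, "ty": 0.011, "tz": -0.1, "wx": 0, "wy": 0, "wz": -0.03, "fingers": 1}
    - {"tx": -0.08, "ty": 0.022, "tz": -0.1, "wx": 0, "wy": 0, "wz": -0.06, "fingers": 1}
    - {"tx": -0.12, "ty": 0.033, "tz": -0.1, "wx": 0, "wy": 0, "wz": -0.09, "fingers": 1}
    - {"tx": -0.16, "ty": 0.044, "tz": -0.1, "wx": 0, "wy": 0, "wz": -0.12, "fingers": 1}
    - {"tx": -0.2, "ty": 0.055, "tz": -0.1, "wx": 0, "wy": 0, "wz": -0.15, "fingers": 1}
    - {"tx": -0.24, "ty": 0.066, "tz": -0.1, "wx": 0, "wy": 0, "wz": -0.18, "fingers": 1}
    - {"tx": -0.28, "ty": 0.077, "tz": -0.1, "wx": 0, "wy": 0, "wz": -0.196, "fingers": 1}

```text
time_s: 5.35
tcp_pos: [0.4867, 0.0382, 0.3002]
eef_rot: [0.69, 0.724, -0.0, -0.0]
wrist_force: [1.5, -0.7, -3.0]
gripper_width: 0.268
```

step_arm:
  increments:
    - {"tx": -0.022, "ty": -0.002, "tz": 0, "wx": 0, "wy": 0, "wz": 0, "fingers": 1}
    - {"tx": -0.042, "ty": -0.004, "tz": 0, "wx": 0, "wy": 0, "wz": 0, "fingers": 1}
    - {"tx": -0.042, "ty": -0.004, "tz": 0, "wx": 0, "wy": 0, "wz": 0, "fingers": 1}
    - {"tx": -0.042, "ty": -0.004, "tz": 0, "wx": 0, "wy": 0, "wz": 0, "fingers": 1}
    - {"tx": -0.042, "ty": -0.004, "tz": 0, "wx": 0, "wy": 0, "wz": 0, "fingers": 1}

```text
time_s: 5.85
tcp_pos: [0.4851, -0.0006, 0.3007]
eef_rot: [0.689, 0.725, 0.001, -0.0]
wrist_force: [-0.3, -0.0, -3.1]
gripper_width: 0.267
```

```bash
cat >> h.py <<'E'
def st():
    import math
    s=state();r=s['eef_rot'];print(s['time_s'],"pos",s['tcp_pos'].round(4),"yangle",round(2*math.atan2(r[1],r[0])-math.pi/2,4),"tilt",r[2:].round(4),"F",s['wrist_force'].round(2),"T",s['torque'].round(3),s['gripper_width'])
E
python3 -c "
from h import *
st()"
```

```text
5.85 pos [ 0.4851 -0.0006  0.3007] yangle 0.0501 tilt [ 0.0006 -0.0003] F [-0.33 -0.01 -3.13] T [-0.023 -0.105 -0.036] 0.2669834857020638
```

step_arm:
  increments:
    - {"tx": -0.004, "ty": 0.006, "tz": 0.03, "wx": 0, "wy": 0, "wz": 0, "fingers": 1}
    - {"tx": -0.004, "ty": 0.006, "tz": 0.055, "wx": 0, "wy": 0, "wz": 0, "fingers": 1}
    - {"tx": -0.004, "ty": 0.006, "tz": 0.075, "wx": 0, "wy": 0, "wz": 0, "fingers": 1}
    - {"tx": -0.004, "ty": 0.006, "tz": 0.086, "wx": 0, "wy": 0, "wz": 0, "fingers": 1}
    - {"tx": -0.004, "ty": 0.006, "tz": 0.086, "wx": 0, "wy": 0, "wz": 0, "fingers": 1}
    - {"tx": -0.004, "ty": 0.006, "tz": 0.086, "wx": 0, "wy": 0, "wz": 0, "fingers": 1}

```text
time_s: 6.45
tcp_pos: [0.4914, -0.0046, 0.2149]
eef_rot: [0.689, 0.725, 0.0, -0.0]
wrist_force: [0.4, 1.1, -2.7]
gripper_width: 0.27
```

```bash
python3 -c "
from h import *
st()
a=get_image('top')[80:210,200:345]
a=cv2.resize(cv2.convertScaleAbs(a,alpha=1.5),None,fx=4,fy=4,interpolation=cv2.INTER_CUBIC)
b=get_image('side')[165:260,165:305]
b=cv2.resize(cv2.convertScaleAbs(b,alpha=1.3),None,fx=4,fy=4,interpolation=cv2.INTER_CUBIC)
cv2.imwrite('pics/t3.png',a)
cv2.imwrite('pics/s3.png',b)
"
```

```text
6.45 pos [ 0.4914 -0.0046  0.2149] yangle 0.0499 tilt [ 0.0003 -0.0001] F [ 0.37  1.1  -2.67] T [-0.001 -0.116  0.033] 0.2698094005436961
```

View pics/s3.png

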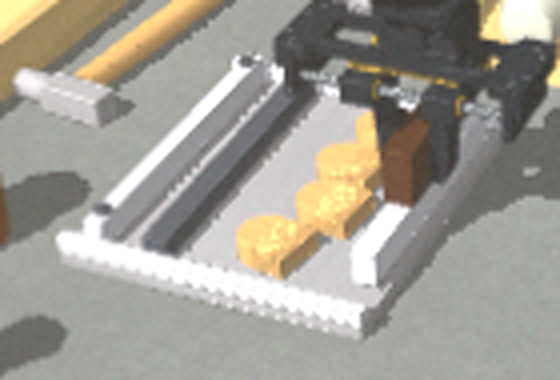

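The side view shows the straightedge just off the bed in front of all four blanks and between the cheeks, with the bar clear of the rail. I'll start the push slowly.

step_arm:
  increments:
    - {"tx": 0, "ty": 0.012, "tz": 0, "wx": 0, "wy": 0, "wz": 0, "fingers": 1}
    - {"tx": 0, "ty": 0.018, "tz": 0, "wx": 0, "wy": 0, "wz": 0, "fingers": 1}
    - {"tx": 0, "ty": 0.022, "tz": 0, "wx": 0, "wy": 0, "wz": 0, "fingers": 1}
    - {"tx": 0, "ty": 0.026, "tz": 0, "wx": 0, "wy": 0, "wz": 0, "fingers": 1}
    - {"tx": 0, "ty": 0.03, "tz": 0, "wx": 0, "wy": 0, "wz": 0, "fingers": 1}
    - {"tx": 0, "ty": 0.034, "tz": 0, "wx": 0, "wy": 0, "wz": 0, "fingers": 1}
    - {"tx": 0, "ty": 0.038, "tz": 0, "wx": 0, "wy": 0, "wz": 0, "fingers": 1}
    - {"tx": 0, "ty": 0.042, "tz": 0, "wx": 0, "wy": 0, "wz": 0, "fingers": 1}
    - {"tx": 0, "ty": 0.046, "tz": 0, "wx": 0, "wy": 0, "wz": 0, "fingers": 1}
    - {"tx": 0, "ty": 0.05, "tz": 0, "wx": 0, "wy": 0, "wz": 0, "fingers": 1}

```text
time_s: 7.55
tcp_pos: [0.5412, -0.0034, 0.2146]
eef_rot: [0.69, 0.724, -0.0, -0.0]
wrist_force: [-1.5, -0.2, -3.2]
gripper_width: 0.268
```

step_arm:
  increments:
    - {"tx": 0, "ty": 0.004, "tz": 0, "wx": 0, "wy": 0, "wz": 0, "fingers": 1}
    - {"tx": 0, "ty": 0.008, "tz": 0, "wx": 0, "wy": 0, "wz": 0, "fingers": 1}
    - {"tx": 0, "ty": 0.012, "tz": 0, "wx": 0, "wy": 0, "wz": 0, "fingers": 1}
    - {"tx": 0, "ty": 0.016, "tz": 0, "wx": 0, "wy": 0, "wz": 0, "fingers": 1}
    - {"tx": 0, "ty": 0.02, "tz": 0, "wx": 0, "wy": 0, "wz": 0, "fingers": 1}
    - {"tx": 0, "ty": 0.024, "tz": 0, "wx": 0, "wy": 0, "wz": 0, "fingers": 1}
    - {"tx": 0, "ty": 0.028, "tz": 0, "wx": 0, "wy": 0, "wz": 0, "fingers": 1}
    - {"tx": 0, "ty": 0.031, "tz": 0, "wx": 0, "wy": 0, "wz": 0, "fingers": 1}
    - {"tx": 0, "ty": 0.034, "tz": 0, "wx": 0, "wy": 0, "wz": 0, "fingers": 1}

```text
time_s: 8.45
tcp_pos: [0.575, -0.0018, 0.2147]
eef_rot: [0.69, 0.724, -0.0, -0.0]
wrist_force: [-2.5, 0.9, -1.6]
gripper_width: 0.267
```

```bash
python3 -c "
from h import *
st()
b=get_image('side')[165:260,165:305]
b=cv2.resize(cv2.convertScaleAbs(b,alpha=1.3),None,fx=4,fy=4,interpolation=cv2.INTER_CUBIC)
cv2.imwrite('pics/s4.png',b)
"
```

```text
8.45 pos [ 0.575  -0.0018  0.2147] yangle 0.048 tilt [-0.0004 -0.0002] F [-2.48  0.92 -1.57] T [-0.085  0.453 -0.004] 0.2667267227290389
```

View pics/s4.png

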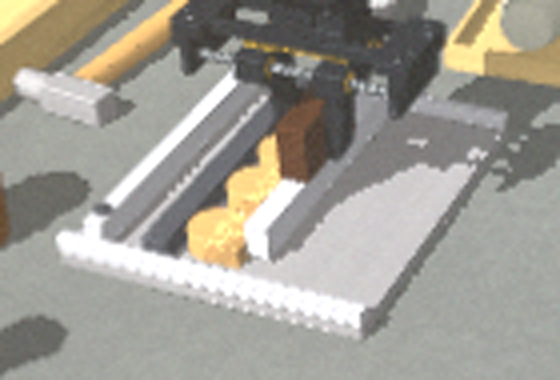

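The blanks are lined up against the straightedge and are just reaching the bar. From here I go in smaller steps.

step_arm:
  increments:
    - {"tx": 0, "ty": 0.003, "tz": 0, "wx": 0, "wy": 0, "wz": 0, "fingers": 1}
    - {"tx": 0, "ty": 0.006, "tz": 0, "wx": 0, "wy": 0, "wz": 0, "fingers": 1}
    - {"tx": 0, "ty": 0.009, "tz": 0, "wx": 0, "wy": 0, "wz": 0, "fingers": 1}
    - {"tx": 0, "ty": 0.012, "tz": 0, "wx": 0, "wy": 0, "wz": 0, "fingers": 1}
    - {"tx": 0, "ty": 0.014, "tz": 0, "wx": 0, "wy": 0, "wz": 0, "fingers": 1}
    - {"tx": 0, "ty": 0.016, "tz": 0, "wx": 0, "wy": 0, "wz": 0, "fingers": 1}
    - {"tx": 0, "ty": 0.018, "tz": 0, "wx": 0, "wy": 0, "wz": 0, "fingers": 1}

```text
time_s: 9.2
tcp_pos: [0.5905, -0.001, 0.2143]
eef_rot: [0.69, 0.724, -0.003, -0.002]
wrist_force: [-8.8, -0.4, 3.4]
gripper_width: 0.27
```

step_arm:
  increments:
    - {"tx": 0, "ty": 0.001, "tz": 0, "wx": 0, "wy": 0, "wz": 0, "fingers": 1}
    - {"tx": 0, "ty": 0.002, "tz": 0, "wx": 0, "wy": 0, "wz": 0, "fingers": 1}
    - {"tx": 0, "ty": 0.003, "tz": 0, "wx": 0, "wy": 0, "wz": 0, "fingers": 1}
    - {"tx": 0, "ty": 0.004, "tz": 0, "wx": 0, "wy": 0, "wz": 0, "fingers": 1}

```text
time_s: 9.6
tcp_pos: [0.5944, -0.0009, 0.2143]
eef_rot: [0.69, 0.724, -0.003, -0.002]
wrist_force: [-8.6, 0.2, 3.6]
gripper_width: 0.273
```

Force is 8.7 N with +6 N of vertical load, so it's bearing down a little. I'll raise it slightly and re-read.

step_arm:
  increments:
    - {"tx": 0, "ty": 0, "tz": -0.001, "wx": 0, "wy": 0, "wz": 0, "fingers": 1}
    - {"tx": 0, "ty": 0, "tz": -0.001, "wx": 0, "wy": 0, "wz": 0, "fingers": 1}

```text
time_s: 9.8
tcp_pos: [0.5963, -0.0008, 0.2153]
eef_rot: [0.69, 0.724, -0.001, -0.001]
wrist_force: [-3.7, 0.8, -3.8]
gripper_width: 0.272
```

```bash
python3 -c "
from h import *
st()
b=get_image('side')[165:245,165:300]
b=cv2.resize(cv2.convertScaleAbs(b,alpha=1.3),None,fx=5,fy=5,interpolation=cv2.INTER_CUBIC)
cv2.imwrite('pics/s5.png',b)
"
```

```text
9.8 pos [ 0.5963 -0.0008  0.2153] yangle 0.048 tilt [-0.001  -0.0006] F [-3.68  0.85 -3.83] T [-0.001  0.764  0.037] 0.27190743261692085
```

View pics/s5.png

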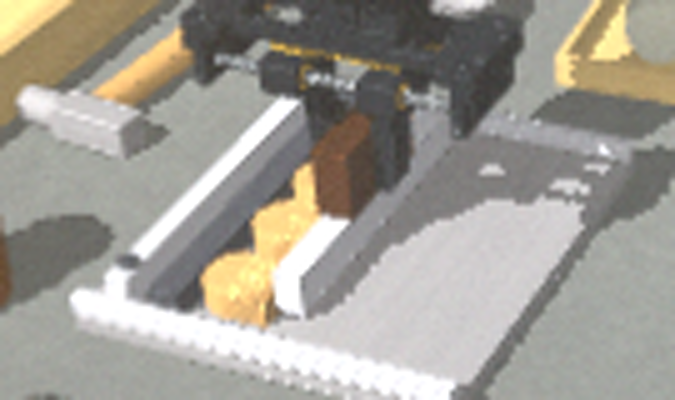

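The straightedge sits upright, the blanks are against the bar, and the bar is a few millimetres short of the rail. I'll feel forward from here.

step_arm:
  increments:
    - {"tx": 0, "ty": 0.001, "tz": 0, "wx": 0, "wy": 0, "wz": 0, "fingers": 1}
    - {"tx": 0, "ty": 0.002, "tz": 0, "wx": 0, "wy": 0, "wz": 0, "fingers": 1}
    - {"tx": 0, "ty": 0.003, "tz": 0, "wx": 0, "wy": 0, "wz": 0, "fingers": 1}
    - {"tx": 0, "ty": 0.003, "tz": 0, "wx": 0, "wy": 0, "wz": 0, "fingers": 1}

```text
time_s: 10.25
tcp_pos: [0.6003, -0.0006, 0.2157]
eef_rot: [0.69, 0.724, 0.0, 0.0]
wrist_force: [-2.5, 0.1, -4.6]
gripper_width: 0.272
```

step_arm:
  increments:
    - {"tx": 0, "ty": 0.001, "tz": 0, "wx": 0, "wy": 0, "wz": 0, "fingers": 1}
    - {"tx": 0, "ty": 0.002, "tz": 0, "wx": 0, "wy": 0, "wz": 0, "fingers": 1}
    - {"tx": 0, "ty": 0.002, "tz": 0, "wx": 0, "wy": 0, "wz": 0, "fingers": 1}

```text
time_s: 10.55
tcp_pos: [0.6022, -0.0005, 0.2157]
eef_rot: [0.69, 0.724, 0.0, 0.0]
wrist_force: [-3.2, 0.1, -4.7]
gripper_width: 0.273
```

step_arm:
  increments:
    - {"tx": 0, "ty": 0.001, "tz": 0, "wx": 0, "wy": 0, "wz": 0, "fingers": 1}
    - {"tx": 0, "ty": 0.002, "tz": 0, "wx": 0, "wy": 0, "wz": 0, "fingers": 1}
    - {"tx": 0, "ty": 0.002, "tz": 0, "wx": 0, "wy": 0, "wz": 0, "fingers": 1}

```text
time_s: 10.85
tcp_pos: [0.6042, -0.0003, 0.2157]
eef_rot: [0.69, 0.724, 0.0, 0.0]
wrist_force: [-3.5, -0.4, -2.6]
gripper_width: 0.27
```

step_arm:
  increments:
    - {"tx": 0, "ty": 0.001, "tz": 0, "wx": 0, "wy": 0, "wz": 0, "fingers": 1}
    - {"tx": 0, "ty": 0.0015, "tz": 0, "wx": 0, "wy": 0, "wz": 0, "fingers": 1}
    - {"tx": 0, "ty": 0.0015, "tz": 0, "wx": 0, "wy": 0, "wz": 0, "fingers": 1}

```text
time_s: 11.15
tcp_pos: [0.6056, -0.0003, 0.2157]
eef_rot: [0.69, 0.724, 0.0, 0.0]
wrist_force: [-3.1, -0.3, -4.8]
gripper_width: 0.269
```

step_arm:
  increments:
    - {"tx": 0, "ty": 0.0005, "tz": 0, "wx": 0, "wy": 0, "wz": 0, "fingers": 1}
    - {"tx": 0, "ty": 0.001, "tz": 0, "wx": 0, "wy": 0, "wz": 0, "fingers": 1}
    - {"tx": 0, "ty": 0.001, "tz": 0, "wx": 0, "wy": 0, "wz": 0, "fingers": 1}

```text
time_s: 11.45
tcp_pos: [0.6063, -0.0003, 0.2156]
eef_rot: [0.69, 0.724, -0.0, -0.0]
wrist_force: [-3.8, 0.1, -5.0]
gripper_width: 0.274
```

step_arm:
  increments:
    - {"tx": 0, "ty": 0.0005, "tz": 0, "wx": 0, "wy": 0, "wz": 0, "fingers": 1}
    - {"tx": 0, "ty": 0.001, "tz": 0, "wx": 0, "wy": 0, "wz": 0, "fingers": 1}
    - {"tx": 0, "ty": 0.001, "tz": 0, "wx": 0, "wy": 0, "wz": 0, "fingers": 1}

```text
time_s: 11.75
tcp_pos: [0.6069, -0.0004, 0.2155]
eef_rot: [0.69, 0.724, -0.001, -0.0]
wrist_force: [-5.3, 0.2, -3.7]
gripper_width: 0.269
```

step_arm:
  increments:
    - {"tx": 0, "ty": 0.0005, "tz": 0, "wx": 0, "wy": 0, "wz": 0, "fingers": 1}
    - {"tx": 0, "ty": 0.001, "tz": 0, "wx": 0, "wy": 0, "wz": 0, "fingers": 1}
    - {"tx": 0, "ty": 0.001, "tz": 0, "wx": 0, "wy": 0, "wz": 0, "fingers": 1}

```text
time_s: 12.05
tcp_pos: [0.6073, -0.0004, 0.2152]
eef_rot: [0.69, 0.724, -0.002, -0.001]
wrist_force: [-6.0, -1.3, -4.0]
gripper_width: 0.268
```

The force is now climbing with displacement, so I'm at the rail. I'll ramp the push gently.

step_arm:
  increments:
    - {"tx": 0, "ty": 0.001, "tz": 0, "wx": 0, "wy": 0, "wz": 0, "fingers": 1}
    - {"tx": 0, "ty": 0.002, "tz": 0, "wx": 0, "wy": 0, "wz": 0, "fingers": 1}
    - {"tx": 0, "ty": 0.002, "tz": 0, "wx": 0, "wy": 0, "wz": 0, "fingers": 1}

```text
time_s: 12.35
tcp_pos: [0.608, -0.0003, 0.2148]
eef_rot: [0.69, 0.724, -0.003, -0.002]
wrist_force: [-9.8, -0.9, -2.9]
gripper_width: 0.268
```

step_arm:
  increments:
    - {"tx": 0, "ty": 0.001, "tz": 0, "wx": 0, "wy": 0, "wz": 0, "fingers": 1}
    - {"tx": 0, "ty": 0.0015, "tz": 0, "wx": 0, "wy": 0, "wz": 0, "fingers": 1}
    - {"tx": 0, "ty": 0.0015, "tz": 0, "wx": 0, "wy": 0, "wz": 0, "fingers": 1}

```text
time_s: 12.65
tcp_pos: [0.6086, -0.0003, 0.2145]
eef_rot: [0.69, 0.724, -0.004, -0.003]
wrist_force: [-12.2, -0.3, -1.6]
gripper_width: 0.266
```

```bash
python3 -c "
from h import *
st()"
```

```text
12.65 pos [ 6.086e-01 -3.000e-04  2.145e-01] yangle 0.0487 tilt [-0.0045 -0.0028] F [-12.16  -0.31  -1.63] T [-0.127  2.7    0.159] 0.26550286543084517
```

step_arm:
  increments:
    - {"tx": 0, "ty": 0.001, "tz": -0.0003, "wx": 0, "wy": 0, "wz": 0, "fingers": 1}
    - {"tx": 0, "ty": 0.002, "tz": -0.0005, "wx": 0, "wy": 0, "wz": 0, "fingers": 1}
    - {"tx": 0, "ty": 0.002, "tz": -0.0005, "wx": 0, "wy": 0, "wz": 0, "fingers": 1}

```text
time_s: 12.95
tcp_pos: [0.6094, -0.0002, 0.2146]
eef_rot: [0.69, 0.724, -0.006, -0.004]
wrist_force: [-13.9, -0.6, -0.7]
gripper_width: 0.271
```

step_arm:
  increments:
    - {"tx": 0, "ty": 0.0003, "tz": 0, "wx": 0, "wy": 0, "wz": 0, "fingers": 1}
    - {"tx": 0, "ty": 0.0003, "tz": 0, "wx": 0, "wy": 0, "wz": 0, "fingers": 1}
    - {"tx": 0, "ty": 0.0003, "tz": 0, "wx": 0, "wy": 0, "wz": 0, "fingers": 1}

```text
time_s: 13.25
tcp_pos: [0.6094, -0.0002, 0.2145]
eef_rot: [0.69, 0.724, -0.006, -0.004]
wrist_force: [-16.5, -0.5, -0.7]
gripper_width: 0.273
```

step_arm:
  increments:
    - {"tx": 0, "ty": 0, "tz": 0, "wx": 0, "wy": 0, "wz": 0, "fingers": 1}
    - {"tx": 0, "ty": 0, "tz": 0, "wx": 0, "wy": 0, "wz": 0, "fingers": 1}
    - {"tx": 0, "ty": 0, "tz": 0, "wx": 0, "wy": 0, "wz": 0, "fingers": 1}
    - {"tx": 0, "ty": 0, "tz": 0, "wx": 0, "wy": 0, "wz": 0, "fingers": 1}
    - {"tx": 0, "ty": 0, "tz": 0, "wx": 0, "wy": 0, "wz": 0, "fingers": 1}
    - {"tx": 0, "ty": 0, "tz": 0, "wx": 0, "wy": 0, "wz": 0, "fingers": 1}

```text
time_s: 13.85
tcp_pos: [0.6094, -0.0002, 0.2145]
eef_rot: [0.69, 0.724, -0.006, -0.004]
wrist_force: [-15.0, -0.2, -0.9]
gripper_width: 0.269
```

```bash
python3 -c "
from h import *
st()
b=get_image('side')[165:245,165:300]
b=cv2.resize(cv2.convertScaleAbs(b,alpha=1.3),None,fx=5,fy=5,interpolation=cv2.INTER_CUBIC)
cv2.imwrite('pics/s6.png',b)
st()"
```

```text
13.85 pos [ 6.094e-01 -2.000e-04  2.145e-01] yangle 0.0489 tilt [-0.0062 -0.0041] F [-15.03  -0.17  -0.88] T [-0.111  3.428  0.075] 0.2686822712117018
13.9 pos [ 6.094e-01 -1.000e-04  2.145e-01] yangle 0.0489 tilt [-0.0062 -0.0041] F [-15.12  -0.74  -0.95] T [-0.061  3.435  0.059] 0.2692175846214132
```

View pics/s6.png

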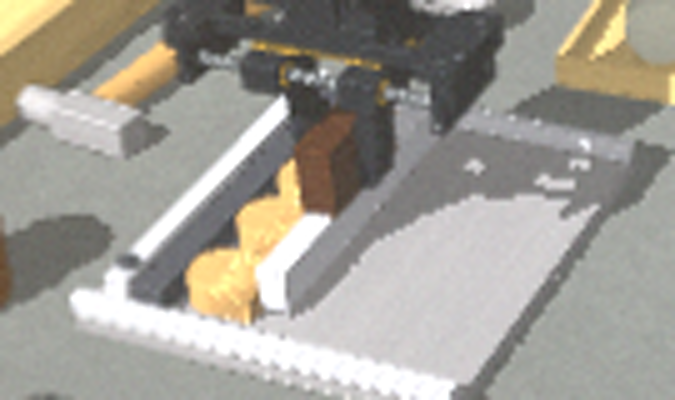

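The bar is flush to the rail with no gap and the blanks are against it, at a steady 15–16 N. I'll back off straight and gently.

step_arm:
  increments:
    - {"tx": 0, "ty": 0, "tz": 0, "wx": 0, "wy": 0, "wz": 0, "fingers": 1}
    - {"tx": 0, "ty": 0, "tz": 0, "wx": 0, "wy": 0, "wz": 0, "fingers": 1}
    - {"tx": 0, "ty": -0.001, "tz": 0, "wx": 0, "wy": 0, "wz": 0, "fingers": 1}
    - {"tx": 0, "ty": -0.003, "tz": 0, "wx": 0, "wy": 0, "wz": 0, "fingers": 1}
    - {"tx": 0, "ty": -0.005, "tz": 0, "wx": 0, "wy": 0, "wz": 0, "fingers": 1}
    - {"tx": 0, "ty": -0.008, "tz": 0, "wx": 0, "wy": 0, "wz": 0, "fingers": 1}
    - {"tx": 0, "ty": -0.013, "tz": 0, "wx": 0, "wy": 0, "wz": 0, "fingers": 1}
    - {"tx": 0, "ty": -0.023, "tz": 0, "wx": 0, "wy": 0, "wz": 0, "fingers": 1}
    - {"tx": 0, "ty": -0.04, "tz": 0, "wx": 0, "wy": 0, "wz": 0, "fingers": 1}
    - {"tx": 0, "ty": -0.06, "tz": 0, "wx": 0, "wy": 0, "wz": 0, "fingers": 1}

```text
time_s: 14.9
tcp_pos: [0.5561, -0.0022, 0.2172]
eef_rot: [0.69, 0.724, 0.003, 0.002]
wrist_force: [-0.5, 0.5, -3.8]
gripper_width: 0.273
```

step_arm:
  increments:
    - {"tx": 0, "ty": -0.03, "tz": -0.02, "wx": 0, "wy": 0, "wz": 0, "fingers": 1}
    - {"tx": 0, "ty": -0.05, "tz": -0.05, "wx": 0, "wy": 0, "wz": 0, "fingers": 1}
    - {"tx": 0, "ty": -0.06, "tz": -0.085, "wx": 0, "wy": 0, "wz": 0, "fingers": 1}
    - {"tx": 0, "ty": -0.06, "tz": -0.085, "wx": 0, "wy": 0, "wz": 0, "fingers": 1}
    - {"tx": 0, "ty": -0.06, "tz": -0.085, "wx": 0, "wy": 0, "wz": 0, "fingers": 1}

```text
time_s: 15.4
tcp_pos: [0.496, -0.0053, 0.3024]
eef_rot: [0.69, 0.724, 0.003, 0.002]
wrist_force: [0.6, 0.0, -2.7]
gripper_width: 0.27
```

```bash
python3 -c "
from h import *
st()
a=get_image('top')[80:230,80:345]
a=cv2.resize(cv2.convertScaleAbs(a,alpha=1.5),None,fx=3,fy=3,interpolation=cv2.INTER_CUBIC)
cv2.imwrite('pics/t7.png',a)
"
```

```text
15.4 pos [ 0.496  -0.0053  0.3024] yangle 0.0477 tilt [0.0027 0.0018] F [ 0.6   0.03 -2.69] T [ 0.031 -0.099 -0.027] 0.26992996450695517
```

View pics/t7.png

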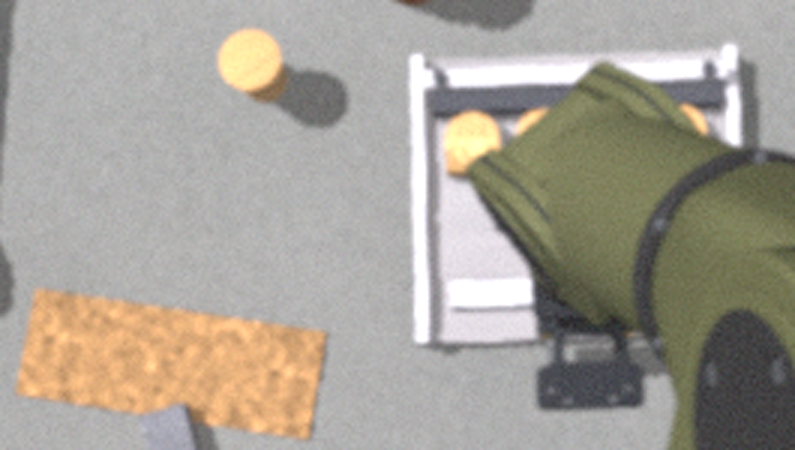

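The bar is home and the visible blanks are against it. Now I'll take the straightedge back to the mat.

step_arm:
  increments:
    - {"tx": 0.04, "ty": -0.003, "tz": 0, "wx": 0, "wy": 0, "wz": 0.02, "fingers": 1}
    - {"tx": 0.08, "ty": -0.006, "tz": 0, "wx": 0, "wy": 0, "wz": 0.04, "fingers": 1}
    - {"tx": 0.12, "ty": -0.01, "tz": 0, "wx": 0, "wy": 0, "wz": 0.06, "fingers": 1}
    - {"tx": 0.16, "ty": -0.013, "tz": 0, "wx": 0, "wy": 0, "wz": 0.08, "fingers": 1}
    - {"tx": 0.2, "ty": -0.016, "tz": 0, "wx": 0, "wy": 0, "wz": 0.1, "fingers": 1}
    - {"tx": 0.24, "ty": -0.02, "tz": 0, "wx": 0, "wy": 0, "wz": 0.12, "fingers": 1}
    - {"tx": 0.28, "ty": -0.023, "tz": 0, "wx": 0, "wy": 0, "wz": 0.14, "fingers": 1}
    - {"tx": 0.32, "ty": -0.026, "tz": 0, "wx": 0, "wy": 0, "wz": 0.16, "fingers": 1}
    - {"tx": 0.343, "ty": -0.028, "tz": 0, "wx": 0, "wy": 0, "wz": 0.18, "fingers": 1}
    - {"tx": 0.343, "ty": -0.028, "tz": 0, "wx": 0, "wy": 0, "wz": 0.18, "fingers": 1}

```text
time_s: 16.45
tcp_pos: [0.4487, 0.3412, 0.3001]
eef_rot: [0.75, 0.661, 0.002, -0.002]
wrist_force: [0.9, -0.3, -3.5]
gripper_width: 0.269
```

step_arm:
  increments:
    - {"tx": 0, "ty": 0, "tz": 0, "wx": 0, "wy": 0, "wz": 0, "fingers": 1}
    - {"tx": 0, "ty": 0, "tz": 0.03, "wx": 0, "wy": 0, "wz": 0, "fingers": 1}
    - {"tx": 0, "ty": 0, "tz": 0.06, "wx": 0, "wy": 0, "wz": 0, "fingers": 1}
    - {"tx": 0, "ty": 0, "tz": 0.08, "wx": 0, "wy": 0, "wz": 0, "fingers": 1}
    - {"tx": 0, "ty": 0, "tz": 0.092, "wx": 0, "wy": 0, "wz": 0, "fingers": 1}
    - {"tx": 0, "ty": 0, "tz": 0.097, "wx": 0, "wy": 0, "wz": 0, "fingers": 1}
    - {"tx": 0, "ty": 0, "tz": 0.097, "wx": 0, "wy": 0, "wz": 0, "fingers": 1}

```text
time_s: 17.15
tcp_pos: [0.4503, 0.3351, 0.2038]
eef_rot: [0.752, 0.659, -0.0, 0.0]
wrist_force: [0.3, 0.0, -2.9]
gripper_width: 0.268
```

```bash
python3 -c "
from h import *
st()"
```

```text
17.15 pos [0.4503 0.3351 0.2038] yangle -0.1328 tilt [-0.0003  0.0002] F [ 0.29  0.03 -2.93] T [-0.058 -0.106  0.045] 0.2679549349256797
```

Now 3 mm above the mat. I'll set it down, release and rise.

step_arm:
  increments:
    - {"tx": 0, "ty": 0.001, "tz": 0.001, "wx": 0, "wy": 0, "wz": 0, "fingers": 1}
    - {"tx": 0, "ty": 0.001, "tz": 0.002, "wx": 0, "wy": 0, "wz": 0, "fingers": 1}
    - {"tx": 0, "ty": 0.001, "tz": 0.003, "wx": 0, "wy": 0, "wz": 0, "fingers": 1}
    - {"tx": 0, "ty": 0.001, "tz": 0.003, "wx": 0, "wy": 0, "wz": 0, "fingers": 1}

```text
time_s: 17.55
tcp_pos: [0.4511, 0.3356, 0.2016]
eef_rot: [0.752, 0.659, 0.0, 0.0]
wrist_force: [0.4, 0.1, -3.5]
gripper_width: 0.266
```

step_arm:
  increments:
    - {"tx": 0, "ty": 0, "tz": 0, "wx": 0, "wy": 0, "wz": 0, "fingers": 0.4}
    - {"tx": 0, "ty": 0, "tz": 0, "wx": 0, "wy": 0, "wz": 0, "fingers": 0.4}
    - {"tx": 0, "ty": 0, "tz": 0, "wx": 0, "wy": 0, "wz": 0, "fingers": 0.4}
    - {"tx": 0, "ty": 0, "tz": 0, "wx": 0, "wy": 0, "wz": 0, "fingers": 0.4}
    - {"tx": 0, "ty": 0, "tz": -0.02, "wx": 0, "wy": 0, "wz": 0, "fingers": 0.4}
    - {"tx": 0, "ty": 0, "tz": -0.05, "wx": 0, "wy": 0, "wz": 0, "fingers": 0.4}
    - {"tx": 0, "ty": 0, "tz": -0.09, "wx": 0, "wy": 0, "wz": 0, "fingers": 0.4}
    - {"tx": 0, "ty": 0, "tz": -0.13, "wx": 0, "wy": 0, "wz": 0, "fingers": 0.4}
    - {"tx": 0, "ty": 0, "tz": -0.17, "wx": 0, "wy": 0, "wz": 0, "fingers": 0.4}
    - {"tx": 0, "ty": 0, "tz": -0.21, "wx": 0, "wy": 0, "wz": 0, "fingers": 0.4}

```text
time_s: 18.55
tcp_pos: [0.4507, 0.3352, 0.4129]
eef_rot: [0.752, 0.659, -0.0, 0.0]
wrist_force: [1.3, 0.9, 0.5]
gripper_width: 0.6
```

step_arm:
  increments:
    - {"tx": -0.04, "ty": 0.022, "tz": 0, "wx": 0, "wy": 0, "wz": 0, "fingers": 0.4}
    - {"tx": -0.08, "ty": 0.045, "tz": 0, "wx": 0, "wy": 0, "wz": 0, "fingers": 0.4}
    - {"tx": -0.12, "ty": 0.067, "tz": 0, "wx": 0, "wy": 0, "wz": 0, "fingers": 0.4}
    - {"tx": -0.16, "ty": 0.09, "tz": 0, "wx": 0, "wy": 0, "wz": 0, "fingers": 0.4}
    - {"tx": -0.2, "ty": 0.112, "tz": 0, "wx": 0, "wy": 0, "wz": 0, "fingers": 0.4}
    - {"tx": -0.24, "ty": 0.135, "tz": 0, "wx": 0, "wy": 0, "wz": 0, "fingers": 0.4}
    - {"tx": -0.279, "ty": 0.157, "tz": 0, "wx": 0, "wy": 0, "wz": 0, "fingers": 0.4}
    - {"tx": -0.279, "ty": 0.157, "tz": 0, "wx": 0, "wy": 0, "wz": 0, "fingers": 0.4}
    - {"tx": -0.279, "ty": 0.157, "tz": 0, "wx": 0, "wy": 0, "wz": 0, "fingers": 0.4}

```text
time_s: 19.45
tcp_pos: [0.57, 0.037, 0.411]
eef_rot: [0.753, 0.658, -0.0, -0.0]
wrist_force: [-0.8, 0.6, 0.3]
gripper_width: 0.604
```

```bash
python3 - <<'E'
from h import *
st()
w=get_image('wrist');s=get_image('side');cv2.imwrite('pics/w8raw.png',w)
a=cv2.resize(w[50:330,160:440],(580,580),interpolation=cv2.INTER_CUBIC)
b=cv2.resize(s[255:345,165:280],None,fx=1.9,fy=1.9,interpolation=cv2.INTER_CUBIC)
o=np.zeros((580,800,3),np.uint8);o[:,:580]=a;o[:b.shape[0],580:580+b.shape[1]]=b
t=get_image('top');c=cv2.resize(t[160:240,80:195],None,fx=1.9,fy=1.9,interpolation=cv2.INTER_CUBIC);o[200:200+c.shape[0],580:580+c.shape[1]]=c
cv2.imwrite('pics/fin.png',o)
hsv=cv2.cvtColor(w,cv2.COLOR_BGR2HSV);m=cv2.inRange(hsv,(8,90,90),(30,255,255));m[:100]=0;m[310:]=0;m[:,:200]=0;m[:,372:]=0
m=cv2.morphologyEx(m,cv2.MORPH_OPEN,np.ones((5,5)))
J=np.array([[np.cos(.049),np.sin(.049)],[-np.sin(.049),np.cos(.049)]])
for k in cv2.findContours(m,0,2)[0]:
    if cv2.contourArea(k)<400: continue
    p=(ray("wrist",k[:,0],.026)[:,:2])@J.T;print("blank jig-axes x",p[:,0].min().round(4),p[:,0].max().round(4),"y",p[:,1].min().round(4),p[:,1].max().round(4))
E
```

```text
19.45 pos [0.57  0.037 0.411] yangle -0.1351 tilt [-0.0001 -0.0001] F [-0.82  0.65  0.34] T [-0.014 -0.062  0.017] 0.6039590425758592
blank jig-axes x 0.6133 0.6633 y -0.068 -0.0202
blank jig-axes x 0.6129 0.6636 y -0.018 0.0281
blank jig-axes x 0.612 0.6634 y 0.0405 0.0847
```

View pics/fin.png

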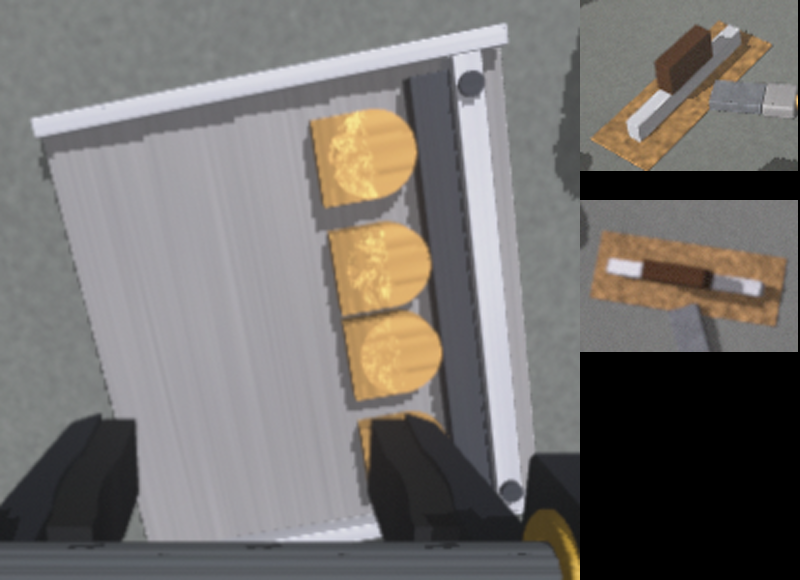

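Three blanks lie in line and touching the bar, and the straightedge is upright on mid-mat. The fourth is half hidden by a finger, so I'll shift sideways and measure it numerically.

step_arm:
  increments:
    - {"tx": -0.03, "ty": -0.02, "tz": 0, "wx": 0, "wy": 0, "wz": 0, "fingers": 0}
    - {"tx": -0.06, "ty": -0.05, "tz": 0, "wx": 0, "wy": 0, "wz": 0, "fingers": 0}
    - {"tx": -0.08, "ty": -0.05, "tz": 0, "wx": 0, "wy": 0, "wz": 0, "fingers": 0}
    - {"tx": -0.08, "ty": -0.05, "tz": 0, "wx": 0, "wy": 0, "wz": 0, "fingers": 0}
    - {"tx": -0.08, "ty": -0.05, "tz": 0, "wx": 0, "wy": 0, "wz": 0, "fingers": 0}

```text
time_s: 20.1
tcp_pos: [0.5102, -0.0329, 0.4116]
eef_rot: [0.752, 0.66, 0.001, 0.0]
wrist_force: [1.1, 0.7, 0.3]
gripper_width: 0.992
```

```bash
python3 - <<'E'
from h import *
st();w=get_image('wrist');cv2.imwrite('pics/w9.png',w)
hsv=cv2.cvtColor(w,cv2.COLOR_BGR2HSV);m=cv2.inRange(hsv,(8,90,90),(30,255,255));m[300:]=0
m=cv2.morphologyEx(m,cv2.MORPH_OPEN,np.ones((5,5)))
J=np.array([[np.cos(.049),np.sin(.049)],[-np.sin(.049),np.cos(.049)]])
for k in cv2.findContours(m,0,2)[0]:
    if cv2.contourArea(k)<400: continue
    p=(ray("wrist",k[:,0],.026)[:,:2])@J.T;x0=p[:,0].min()
    e=p[(p[:,0]<x0+.006)&(abs(p[:,1]-(p[:,1].min()+p[:,1].max())/2)<.016)]
    print(k[:,0].mean(0).round(),"x",p[:,0].min().round(4),p[:,0].max().round(4),"y",p[:,1].min().round(4),p[:,1].max().round(4),"edge slope",np.polyfit(e[:,1],e[:,0],1)[0].round(3) if len(e)>3 else None)
E
```

```text
20.1 pos [ 0.5102 -0.0329  0.4116] yangle -0.1304 tilt [0.0009 0.    ] F [1.14 0.74 0.29] T [-0.04  -0.022 -0.037] 0.9924016314405546
[406. 207.] x 0.6137 0.6648 y -0.133 -0.0854 edge slope -0.013
[545. 216.] x 0.7847 0.8153 y -0.2168 -0.0821 edge slope 0.121
[401. 153.] x 0.6134 0.6645 y -0.0706 -0.0251 edge slope -0.006
[398. 107.] x 0.6132 0.6647 y -0.0207 0.0234 edge slope -0.004
[391.  46.] x 0.6129 0.664 y 0.0373 0.0819 edge slope 0.008
```

All four blanks line up within 1 mm, front and back, with edge slopes of 0.013 rad or less. Handing in.

```bash
python3 -c "
from workcell import *
print(hand_in())"
```

```text
the job is handed in; nothing more can be done
None
```

I picked up the straightedge by its grip, slid the four blanks and the bar back to the rail, and held them there. I then laid the straightedge back upright on the mat and handed the job in at about 20 s; no verdict was reported.

- **Push:** The force began to rise at the rail. For about a second it read about 14–16.5 N at the wrist, mostly around 15 N, so slightly under the 16 N asked. The rail itself felt a little less because of friction. Earlier, at about 9 N, the straightedge was bearing down by roughly 6 N, which I corrected by raising it 1 mm before reaching the rail.
- **Bar:** The pictures showed no gap to the rail. I did not measure that gap in millimetres.
- **Blanks:** A last wrist picture showed all four lying flat. Their round ends and straight edges lined up within about 1 mm, with edge angles of 0.013 rad or less.
- **Straightedge:** I let it go upright with the gripper within about 2 mm of the mat's middle, by my estimate, and it stood upright there in the pictures afterwards.
- **Other things:** The brush lies over the mat's edge but looked unmoved. I did not measure the other bystanders again.

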